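# Drop the coin case through the spring flap

## Robot

A 6-joint arm with a two-finger parallel gripper is mounted at the origin on the work surface; the furniture and walls round the work are solid. World frame = base frame: x ahead of the robot, y to its left, z up, the work surface at z = 0. Lengths are in m, angles in rad, forces in N, time in s.
With the tool pointing down it reaches from about 0.35 to 0.975 m from the base axis. Payload 4.9 kg.
Tool frame: the origin (TCP) lies at the very end of the fingers, on their centre line; the grasp point (between the pads) lies 19 mm behind it (ctrl.grip_point_offset is the distance from the TCP to the grasp point, in m); z points along the fingers, y is the line along which they close (so a half turn about z gives the same grasp; the last joint's range is limited). The gripper opens to 85 mm and grips with 20 to 120 N. Pads are 22 mm wide; open, the fingers measure 114 mm over their backs; the gripper's body (76 mm by 85 mm) begins 54 mm behind the grasp point. The pads swing forward as they close: fully open they stand 13 mm farther back than shut.
Start: joints at [1.092, 0.053, 1.613, -0, 1.476, -0.119], TCP at [0.22, 0.585, 0.231] pointing down, gripper open.
Joint ranges: [-3.01, 3.01], [-1.01, 2.22], [0.06, 2.58], [-1.02, 4.17], [0.09, 2.62], [-3.14, 3.14]. Speed limits (rad/s): [2.57, 2.57, 3.14, 3.14, 3.14, 3.14].

## Interface

Orientations are given as a rotation vector (axis times angle).
In Python, from station import ctrl gives the robot as it stands.
- The arm moves only by the tool send_rows, never from a script. Its argument "rows" is a list of rows, each a list of 3 entries, a list of its own where there are three numbers: the finger opening in cm, from 0 to 8.54, then the shift along the tool's x, y, z in cm, then the turn about the tool's z in degrees. A call has 1 to 10 rows; each row shifts and turns the commanded pose from where the row before left it, along the tool's axes as they then stand; what a row does not reach is not made up. A row lasts 1/8 s, in which the tool goes at most 62.5 mm and 10.7 degrees, less where a joint would pass 70% of its speed; a pose out of reach is approached as far as the arm can. A call with a gripper value outside its range is refused whole. The fingers move at their own pace and stop on an object; "newtons" is the grip in N (left out, the last holds). Time passes only in rows, so rows that do not move let the fingers close. It gives the time, the measured TCP pose, the force, the opening and the grip force at its end, in the units of the state.
- ctrl.get_obs(): the state, without advancing time (a new reading comes with each control period).
- ctrl.get_image(name): name is "scene" or "top"; returns a dict with "frame" (480x640x3 uint8, red, green, blue), "range_z" (480x640 float32, m along the optical axis (not along the pixel's ray), 0 where there is no reading), "fx", "fy", "cx", "cy" (pixels), "cam_to_world" (4x4, takes a point from camera to world coordinates). Camera axes: x right, y down, z forward; pixel columns grow to the right and rows downward; lengths in m; the calibration is good to about 2 mm. A picture is of the moment at which its call begins.
- ctrl.finish_job(): hands the job in; it is judged then, once.
The state is a dict: "t": time; "q": joint angles; "dq": joint speeds; "effort": joint torques, N m; "tool_pos": TCP position; "tool_rot": TCP orientation; "contact_force": force on the tool from outside, world axes, zero at the start; "wrist_torque": the same for the moment, N m; "opening": finger opening in m; "grip_force": force on a finger pad.
Only numpy, scipy, OpenCV 4.12 (cv2) and the standard library are available. Lean on these libraries where they do the work, as an engineer would, in place of code of your own. Each camera call takes 0.05 s, during which the arm holds its last target. There are 200 camera calls.

## Task

Bank the coin case: press down the thumb plate of the cash-drop box with one fingertip and keep it down so that the spring flap stays up, and meanwhile push the case along the tray with the other fingertip, in under the flap, until it falls into the box. Then let go so that the flap springs fully shut. Do not grasp or lift the case, and leave the two cups and the price card where they stand.

Things in the scene. Friction and masses are not known exactly. Their poses are not given: they have to be found in the camera images.
- dropbox: Grey steel cash-drop box, fixed, 260 x 107 mm, 124 mm high. Origin on the table under the middle of its mouth; x points in through the mouth, y to its left, z up. From x = -155 mm to 0 runs a level feed tray, its floor 100 mm above the table, between two rails (inner faces at y = +-25 mm, 8 mm high), open at the outer end. Its side walls are at y = +45 and -62 mm.
- mouth (a point): Middle of the inner end of the tray floor, in the mouth (x = 0 of the box, 100 mm above the table). The mouth is 54 mm wide and 20 mm high. Behind it the floor falls away: a steep chute (50 deg down) leads to the bottom of the box, 90 mm below the tray floor, inside walls 100 mm behind the mouth.
- flap (a joint): Aluminium rocking flap, rad: 0 shut, 0.95 at its stop; a spring shuts it. Hinge line along the box's x at y = +51 mm, 120 mm above the table. Right of it a hood (x = 7 to 49 mm) with an apron at x = 8 mm that blocks the mouth down to 2 mm above the tray floor; it cannot be pushed inward. The case passes under it from about 0.6 rad. Raised, the hood reaches 115 mm above the tray floor.
- thumb_plate (a point): Middle of the ribbed black top of the thumb plate, the flap's part left of the hinge; pressing it down (5 to 8 N, anywhere along it) lifts hood and apron. 116 mm long (box x = -143 to -27 mm), 4 to 47 mm left of the hinge. Shut, it slopes 12 deg up to the left, this point 28 mm above the tray floor; at 0.75 rad it is 8 mm above it. Free space beneath and to the left.
- case_mid (a point): Centre of the loose coin case: flat, grey plastic with a clear lid over coins, 84 mm long (along the tray), 42 mm wide, 15 mm high, 0.15 to 0.3 kg, lying on the tray floor between the rails. Once its centre is some millimetres past the mouth point it tips over the edge and slides into the well by itself.
- cup_a: Bystander: terracotta cup without handle, 81 mm across, 78 mm high, origin under its centre.
- cup_b: Bystander: terracotta cup without handle, 77 mm across, 74 mm high, origin under its centre.
- tag: Bystander: small folded white price card, 35 x 62 mm, 39 mm high, origin at its foot.
There are look-alikes about, which are no part of the job. Leave any brown or pink look-alike of the part that bears case_mid alone.

How it is judged:
On the way, in this order (a step that is already met when the one before it is completed fails the run):
1. the flap is held open by a finger on the thumb plate while the coin case still lies outside (value of joint flap above 0.5 rad and contact force between the fingers and dropbox above 0.5 N and x of case_mid in the frame of dropbox below -0.032 m), for 0.2 s.
2. a finger pushes the coin case in under the flap while the thumb plate is held down (value of joint flap above 0.5 rad and contact force between the fingers and dropbox above 0.5 N and contact force between the fingers and coin_case above 0.2 N and x of case_mid in the frame of dropbox above -0.02 m), for 0.05 s.
At the end, for the whole second after the job is handed in: The coin case lies at rest inside the box's well (its centre at least 20 mm below the tray floor) and the flap is shut (within 0.05 rad) (x of case_mid in the frame of dropbox between 0 and 0.1 m and y of case_mid in the frame of dropbox between -0.06 and 0.045 m and z of case_mid in the frame of dropbox below 0.08 m and linear speed of coin_case below 0.02 m/s and value of joint flap below 0.05 rad); the robot touches nothing.
It fails at once if the coin case is lifted (centre more than 20 mm above where it lies on the tray) (z of case_mid in the frame of dropbox above 0.1275 m).
It fails at once if a cup or the price card is moved by more than 30 mm (distance of any of cup_a, cup_b, tag from where it was at the start of the episode above 0.03 m).
It also fails if it takes over 45 s, if anything falls off the work surface, if the arm or the gripper's body presses on something with over 40 N, if the wrist force passes 120 N, or if a joint passes its speed limit or range.

## Working session

There is one attempt and no reset: what is moved stays moved. The work goes in short steps, Python scripts to look and compute and a tool call to move; the robot and the scene stay as the last step left them, time stands still between calls to the robot, and variables do not carry over. Pictures are saved under pics/ and viewed, at most 10 in all, crops included, and the job is handed in when it is done.

Besides the shell and the picture viewer there is one more tool, called after "Request:" as a command line: name --argument value ..., lists and objects as JSON in quotes. send_rows: Moves the arm, as the interface text tells. Its arguments: {"type":"object","properties":{"rows":{"type":"array","items":{"type":"array"}},"newtons":{"type":"number"}},"required":["rows"]}

```bash
ls; mkdir -p pics; python3 - <<'E'
from station import ctrl
import cv2,numpy as np
o=ctrl.get_obs()
print(o['t'],o['tool_pos'],o['tool_rot'],o['opening'])
for n in('scene','top'):
    d=ctrl.get_image(n); np.savez(f'{n}0.npz',**d)
    cv2.imwrite(f'pics/{n}0.png',d['frame'][:,:,::-1]); print(n,d['fx'],d['cam_to_world'].round(3).tolist())
E
```

```text
pics
0.0 [0.21976618 0.58442268 0.23008393] [-5.61988658e-01 -3.09033514e+00  3.05389767e-03] 0.08536081238546361
scene 488.34847968546086 [[0.927, -0.147, 0.344, 0.093], [-0.374, -0.384, 0.844, -0.705], [0.008, -0.912, -0.411, 0.485], [0.0, 0.0, 0.0, 1.0]]
top 541.750843648245 [[-0.017, -0.987, 0.158, 0.28], [-1.0, 0.021, 0.021, 0.089], [-0.024, -0.157, -0.987, 1.181], [0.0, 0.0, 0.0, 1.0]]
```

View pics/scene0.png

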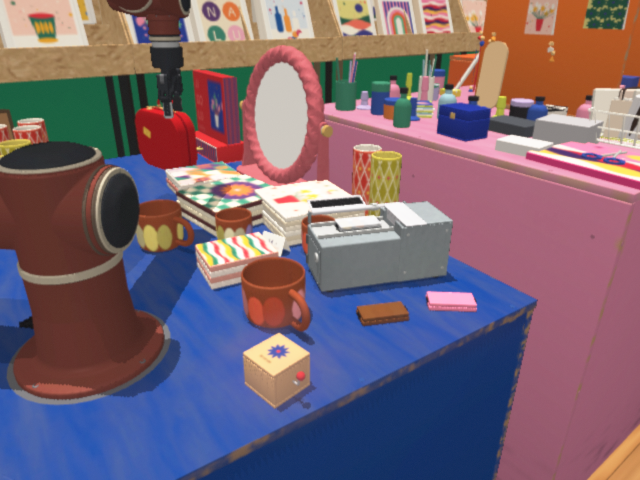

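View pics/top0.png

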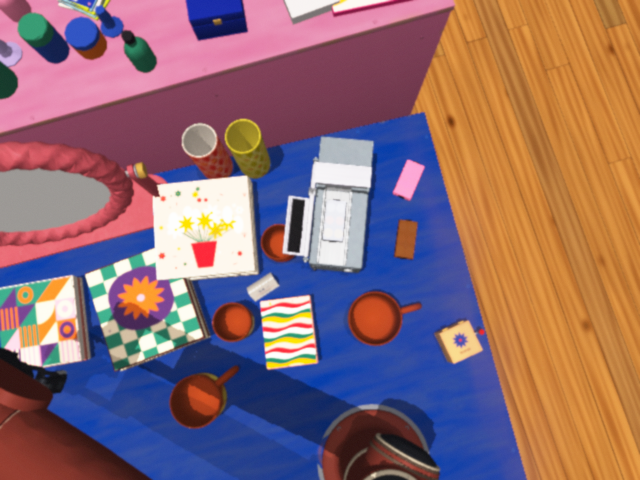

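The scene shows the grey drop-box at about (375,240), with brown and pink decoys on the table in front of it. In the top view the tray is at about (337,225), with its open end facing the robot, the black thumb plate at (296,225) and the white flap hood at (342,175). One cup stands under the thumb plate at (278,242), another at (233,322), and the price card is at (263,287).

```bash
cat > h.py <<'E'
import numpy as np,cv2
def cloud(d):
    z=d['range_z'].astype(float); v,u=np.mgrid[:480,:640]
    p=np.stack([(u-d['cx'])/d['fx']*z,(v-d['cy'])/d['fy']*z,z,np.ones_like(z)],-1)@d['cam_to_world'].T
    p=p[...,:3]; p[z==0]=np.nan; return p
E
python3 - <<'E'
from h import *
d=dict(np.load('top0.npz')); P=cloud(d)
f=d['frame'][:,:,::-1]
cv2.imwrite('pics/topc.png',cv2.resize(f[120:320,200:430],None,fx=3,fy=3,interpolation=cv2.INTER_CUBIC))
d2=dict(np.load('scene0.npz'))
cv2.imwrite('pics/scc.png',cv2.resize(d2['frame'][170:300,190:470,::-1],None,fx=2.8,fy=2.8,interpolation=cv2.INTER_CUBIC))
# 5mm-height bands
for n,(u,v) in dict(trayfloor=(337,262),case=(337,215),plate=(296,225),hood=(342,178),body=(345,150),railR=(362,230),cupu=(272,243),table=(400,280),cupB=(233,322),tag=(263,287),mug=(375,318),book=(205,225),strip=(290,330)).items(): print(n,np.nanmedian(P[v-1:v+2,u-1:u+2].reshape(-1,3),0).round(3))
E
```

```text
trayfloor [0.406 0.066 0.099]
case [0.499 0.064 0.115]
plate [0.479 0.146 0.128]
hood [0.573 0.052 0.125]
body [0.632 0.045 0.124]
railR [0.47  0.014 0.101]
cupu [0.462 0.205 0.006]
table [ 0.376 -0.072  0.001]
cupB [0.292 0.29  0.007]
tag [0.364 0.223 0.028]
mug [ 0.295 -0.015  0.007]
book [0.493 0.34  0.07 ]
strip [0.273 0.165 0.049]
```

View pics/topc.png

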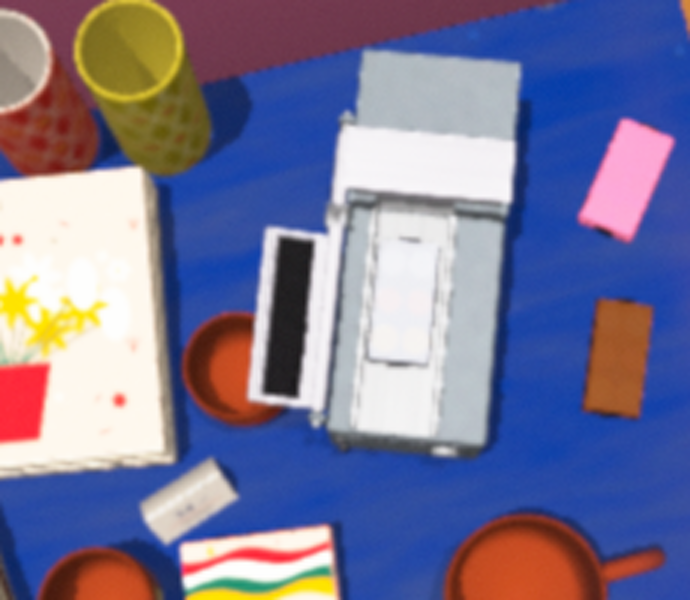

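View pics/scc.png

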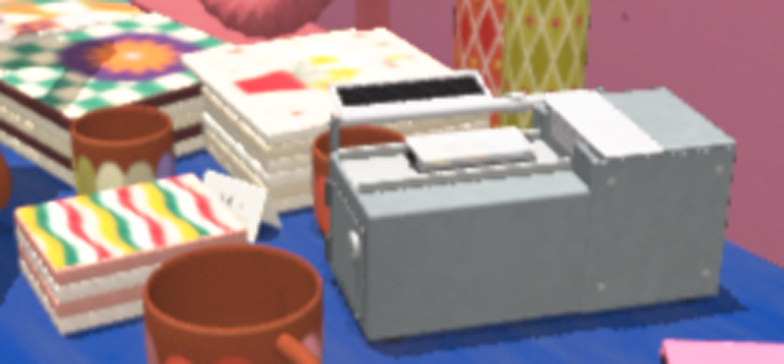

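The crops show the box outline corners at about (362,50), (520,62), (488,448) and (330,437) in the top crop. The case is the light rectangle at (372–437, 238–363), and the black pad spans (263–313, 235–400).

```bash
cat >> h.py <<'E'
def ray(d,uv,z):
    T=d['cam_to_world']; r=T[:3,:3]@np.array([(uv[0]-d['cx'])/d['fx'],(uv[1]-d['cy'])/d['fy'],1]); return T[:3,3]+r*(z-T[2,3])/r[2]
E
python3 - <<'E'
from h import *
d=dict(np.load('top0.npz')); P=cloud(d)
c=lambda a,b:(200+a/3-.33,120+b/3-.33)
pts={'backL':(362,50,.124),'backR':(520,62,.124),'frontL':(330,437,.1),'frontR':(488,448,.1),'caseFL':(378,238,.115),'caseFR':(437,240,.115),'caseNL':(369,358,.115),'caseNR':(428,364,.115),
'padFL':(279,236,.132),'padFR':(313,238,.126),'padNL':(263,395,.132),'padNR':(297,399,.126),'hoodNL':(335,190,.124),'hoodNR':(512,203,.124)}
W={k:ray(d,c(a,b),z) for k,(a,b,z) in pts.items()}
for k,w in W.items(): print(k,w.round(3))
# yaw from front/back mids and edge
m=P[...,2]; box=(m>.093)&(m<.128)&(P[...,0]>.35)&(P[...,0]<.72)&(P[...,1]>-.03)&(P[...,1]<.125)
q=P[box][:,:2].astype(np.float32); print(cv2.minAreaRect(q))
yaws=[np.arctan2(*(W[a]-W[b])[[1,0]]) for a,b in(('backL','frontL'),('backR','frontR'),('padFL','padNL'),('padFR','padNR'),('caseFL','caseNL'),('caseFR','caseNR'))]
print(np.degrees(yaws))
yaw=np.mean(yaws[:2]+yaws[2:4])
R=np.array([[np.cos(yaw),-np.sin(yaw)],[np.sin(yaw),np.cos(yaw)]])
# box corners in box frame: backL(105,45) backR(105,-62) frontL(-155,45) frontR(-155,-62)
B=dict(backL=(.105,.045),backR=(.105,-.062),frontL=(-.155,.045),frontR=(-.155,-.062))
os=[W[k][:2]-R@np.array(b) for k,b in B.items()]; print(np.round(os,4)); o=np.mean(os,0); print('origin',o,'yaw',np.degrees(yaw))
for k,w in W.items(): print(k,(R.T@(w[:2]-o)).round(4),end=' ')
np.savez('box.npz',o=o,yaw=yaw)
# obstacles: cup near plate, tag, strip book; tall items in box frame
Q=(P[...,:2]-o)@R
print()
for nm,x0,x1,y0,y1 in(('leftzone',-.16,0,.1,.2),('leftfar',-.2,.15,.12,.3),('front',-.3,-.16,-.1,.1)):
    s=(Q[...,0]>x0)&(Q[...,0]<x1)&(Q[...,1]>y0)&(Q[...,1]<y1)
    zz=P[...,2][s]; i=zz>.03; print(nm,np.nanmax(zz),Q[s][i].min(0) if i.any() else'',Q[s][i].max(0) if i.any() else '')
E
```

```text
backL [0.662 0.094 0.124]
backR [ 0.65  -0.013  0.124]
frontL [0.401 0.121 0.1  ]
frontR [0.391 0.016 0.1  ]
caseFL [0.533 0.086 0.115]
caseFR [0.53  0.046 0.115]
caseNL [0.451 0.094 0.115]
caseNR [0.446 0.054 0.115]
padFL [0.531 0.151 0.132]
padFR [0.531 0.129 0.126]
padNL [0.425 0.163 0.132]
padNR [0.423 0.141 0.126]
hoodNL [0.564 0.114 0.124]
hoodNR [ 0.552 -0.004  0.124]
((0.528922438621521, 0.062408447265625), (0.12213899940252304, 0.260255366563797), 82.74420928955078)
[-5.83495257 -6.20412032 -6.25169145 -6.3679646  -5.36689627 -5.55455276]
[[0.5523 0.0606]
 [0.5526 0.0603]
 [0.5498 0.0593]
 [0.5519 0.0605]]
origin [0.55166008 0.06016827] yaw -6.164682232227192
backL [0.1056 0.0455] backR [ 0.1059 -0.0618] frontL [-0.1567  0.044 ] frontR [-0.1548 -0.0616] caseFL [-0.0217  0.0235] caseFR [-0.0197 -0.0161] caseNL [-0.1036  0.0224] caseNR [-0.1042 -0.017 ] padFL [-0.0299  0.0885] padFR [-0.0279  0.0663] padNL [-0.1366  0.0887] padNR [-0.1365  0.0667] hoodNL [0.0066 0.0548] hoodNR [ 0.0076 -0.0637] 
leftzone 0.07811692043182972 [-0.15995739  0.10033793] [-1.9680927e-04  1.9999549e-01]
leftfar 0.19065834010196314 [-0.19990136  0.1206571 ] [0.10817394 0.29999469]
front 0.08845844591291896 [-0.29999055 -0.09973013] [-0.19433752  0.09995473]
```

Request:
send_rows --rows '[[7.4, [-3.6, -3.6, 0], 0], [7.4, [-3.6, -3.6, 0], 0], [7.4, [-3.6, -3.6, 0], 0], [7.4, [-3.6, -3.6, 0], 0], [7.4, [-3.6, -3.6, 0], 0], [7.4, [-3.6, -3.6, 0], 0], [7.4, [-3.6, -3.6, 0], 0], [7.4, [-3.6, -3.6, 0], 0], [7.4, [-3.6, -3.6, 0], -7.2], [7.4, [-3.6, -3.6, 0], -7.2]]'

```text
t: 1.35
tool_pos: [0.436, 0.1226, 0.231]
tool_rot: [0.164, 3.137, 0.0]
contact_force: [0.6, 0.7, -0.4]
opening: 0.0742
grip_force: 0.0
```

```bash
cat > st.py <<'E'
from station import ctrl
import numpy as np
from scipy.spatial.transform import Rotation as Rr
b=np.load('box.npz'); o,yaw=b['o'],float(b['yaw'])
s=ctrl.get_obs(); R=np.array([[np.cos(yaw),-np.sin(yaw)],[np.sin(yaw),np.cos(yaw)]])
M=Rr.from_rotvec(s['tool_rot']).as_matrix(); p=s['tool_pos']
ty=np.degrees(np.arctan2(M[1,1],M[0,1]))-90-np.degrees(yaw)
print('t',round(s['t'],2),'box',(R.T@(p[:2]-o)).round(4),'z',p[2].round(4),'yawerr',ty.round(2),'tilt z',M[:,2].round(3),'F box',(R.T@s['contact_force'][:2]).round(2),s['contact_force'][2].round(2),'open',s['opening'])
E
python3 st.py; python3 - <<'E'
from station import ctrl
import cv2,numpy as np
d=ctrl.get_image('scene'); np.savez('scene1.npz',**d)
cv2.imwrite('pics/s1.png',cv2.resize(d['frame'][60:300,190:470,::-1],None,fx=2.4,fy=2.4))
E
```

```text
t 1.35 box [-0.1217  0.0497] z 0.231 yawerr 0.18 tilt z [ 0.  0. -1.] F box [0.56 0.8 ] -0.45 open 0.07420855087911825
```

View pics/s1.png

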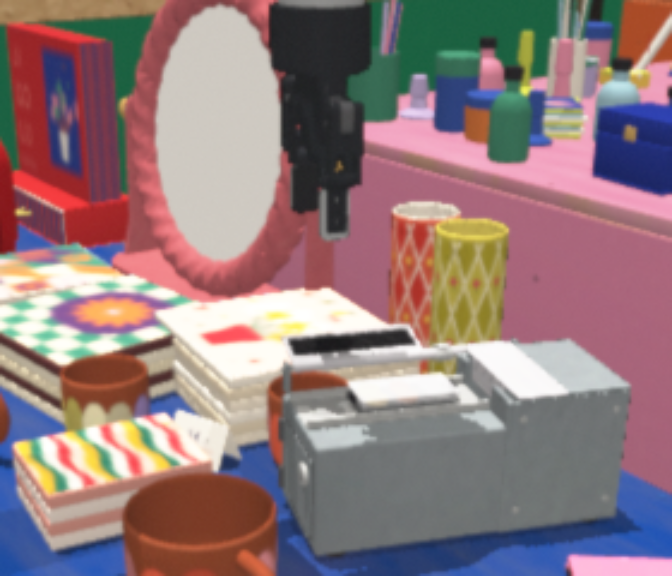

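The gripper hovers over the tray, with the near (case) fingertip at crop (335,238), which is full image (330,159). I'll measure the fingertip height from depth.

```bash
python3 - <<'E'
from h import *
b=np.load('box.npz');o,yaw=b['o'],float(b['yaw']);R=np.array([[np.cos(yaw),-np.sin(yaw)],[np.sin(yaw),np.cos(yaw)]])
d=dict(np.load('scene1.npz'));P=cloud(d)
Q=(P[...,:2]-o)@R
s=(P[...,2]>.18)&(P[...,2]<.30)&(abs(Q[...,0]+.12)<.08)&(abs(Q[...,1]-.05)<.09)
for a,bb in((-.03,.03),(.06,.13)):
    m=s&(Q[...,1]>a)&(Q[...,1]<bb); z=P[...,2][m]; k=z<z.min()+.03
    print(m.sum(),np.sort(z)[[0,3,10,20]].round(4),'y',np.percentile(Q[m][k][:,1],[2,50,98]).round(4),'x',np.percentile(Q[m][k][:,0],[2,98]).round(4))
E
```

```text
465 [0.2401 0.2405 0.2424 0.2435] y [-0.0038  0.0026  0.0102] x [-0.1318 -0.1099]
333 [0.24   0.2412 0.2424 0.2442] y [0.0829 0.0864 0.092 ] x [-0.132  -0.1109]
```

Both tips sit about 8.5 mm behind the TCP, and the finger positions match expectation. I'll shift to box (-0.125, 0.044) and descend to just above the plate.

Request:
send_rows --rows '[[7.4, [0.3, -0.6, 1], 0], [7.4, [0, 0, 3], 0], [7.4, [0, 0, 3], 0], [7.4, [0, 0, 2.3], 0], [7.4, [0, 0, 0], 0]]'

```text
t: 2.02
tool_pos: [0.4294, 0.1193, 0.1353]
tool_rot: [-0.168, -3.131, 0.001]
contact_force: [0.4, 0.4, 0.2]
opening: 0.0739
grip_force: 0.0
```

```bash
python3 st.py
```

```text
t 2.02 box [-0.1279  0.0457] z 0.1353 yawerr 0.01 tilt z [-0.006 -0.    -1.   ] F box [0.32 0.41] 0.17 open 0.07390707044664543
```

Request:
send_rows --rows '[[7.4, [0, 0, 0.8], 0], [7.4, [0, 0, 0.8], 0], [7.4, [0, 0, 0.6], 0], [7.4, [0, 0, 0], 0]]'

```text
t: 2.52
tool_pos: [0.4325, 0.1189, 0.1166]
tool_rot: [0.171, 3.137, 0.001]
contact_force: [-1.3, 0.6, 2.9]
opening: 0.0739
grip_force: 1.3
```

```bash
python3 st.py
```

```text
t 2.52 box [-0.1247  0.0456] z 0.1166 yawerr -0.06 tilt z [ 0.     0.001 -1.   ] F box [-1.34  0.44] 2.85 open 0.07386074856083383
```

Request:
send_rows --rows '[[7.4, [0, 0, 0.7], 0], [7.4, [0, 0, 0.7], 0], [7.4, [0, 0, 0.4], 0], [7.4, [0, 0, 0], 0]]'

```text
t: 3.02
tool_pos: [0.4329, 0.1183, 0.0985]
tool_rot: [0.171, 3.136, -0.001]
contact_force: [0.7, -0.0, 5.7]
opening: 0.0738
grip_force: 2.5
```

```bash
python3 st.py;  python3 - <<'E'
from station import ctrl
import cv2,numpy as np
d=ctrl.get_image('scene'); np.savez('scene2.npz',**d)
cv2.imwrite('pics/s2.png',cv2.resize(d['frame'][120:300,260:470,::-1],None,fx=3.2,fy=3.2))
E
```

```text
t 3.02 box [-0.1243  0.0451] z 0.0985 yawerr -0.07 tilt z [ 0.001 -0.    -1.   ] F box [0.71 0.04] 5.69 open 0.07384056163097133
```

View pics/s2.png

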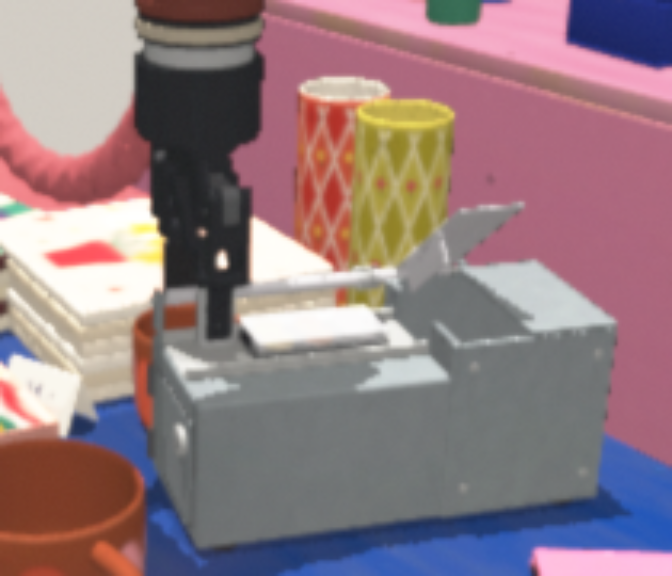

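The flap is raised about 40° with its hood at crop (450,240). The case finger is on the tray behind the case at (218,330). Now I'll push slowly.

Request:
send_rows --rows '[[7.4, [-0.6, 0, 0], 0], [7.4, [-0.6, 0, 0], 0], [7.4, [-0.6, 0, 0], 0], [7.4, [-0.6, 0, 0], 0], [7.4, [-0.6, 0, 0], 0], [7.4, [-0.6, 0, 0], 0]]'

```text
t: 3.82
tool_pos: [0.4674, 0.115, 0.0977]
tool_rot: [-0.17, -3.134, -0.001]
contact_force: [-4.4, 2.7, 5.6]
opening: 0.0738
grip_force: 3.2
```

```bash
python3 st.py
```

```text
t 3.83 box [-0.0896  0.0454] z 0.0977 yawerr -0.05 tilt z [-0.003  0.001 -1.   ] F box [-4.7   2.22] 5.64 open 0.07382291468115068
```

Request:
send_rows --rows '[[7.4, [-0.5, 0, 0], 0], [7.4, [-0.5, 0, 0], 0], [7.4, [-0.5, 0, 0], 0], [7.4, [-0.5, 0, 0], 0], [7.4, [-0.5, 0, 0], 0], [7.4, [-0.5, 0, 0], 0], [7.4, [-0.4, 0, 0], 0]]'

```text
t: 4.7
tool_pos: [0.5012, 0.1113, 0.0977]
tool_rot: [-0.17, -3.134, -0.001]
contact_force: [-5.3, 2.3, 4.6]
opening: 0.0744
grip_force: 3.2
```

```bash
python3 st.py;  python3 - <<'E'
from station import ctrl
import cv2,numpy as np
d=ctrl.get_image('scene'); np.savez('scene3.npz',**d)
cv2.imwrite('pics/s3.png',cv2.resize(d['frame'][120:300,260:470,::-1],None,fx=3.2,fy=3.2))
E
```

```text
t 4.7 box [-0.0557  0.0454] z 0.0977 yawerr -0.05 tilt z [-0.003  0.    -1.   ] F box [-5.52  1.75] 4.64 open 0.07438274961215495
```

View pics/s3.png

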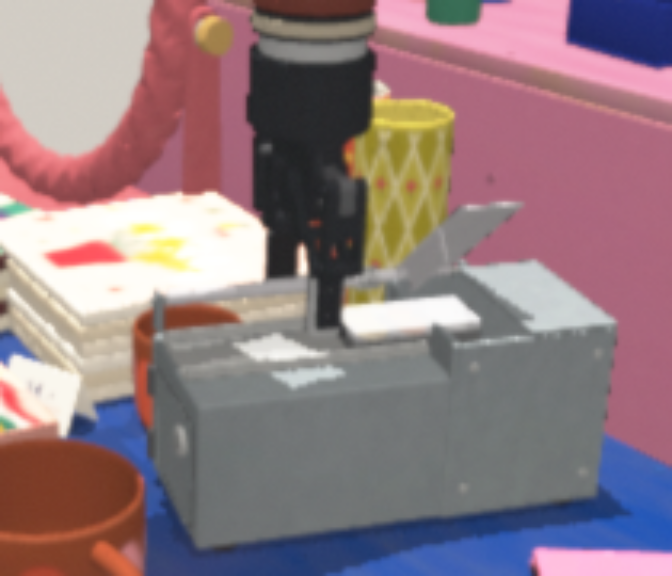

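The case is going in under the raised hood at crop (410,320), and the gripper body at (370,200) still clears the hood. I'll push about 1 cm further.

Request:
send_rows --rows '[[7.4, [-0.4, 0, 0], 0], [7.4, [-0.4, 0, 0], 0], [7.4, [-0.3, 0, 0], 0], [7.4, [0, 0, 0], 0], [7.4, [0, 0, 0], 0]]'

```text
t: 5.38
tool_pos: [0.5126, 0.1101, 0.098]
tool_rot: [-0.17, -3.136, -0.001]
contact_force: [-3.3, 3.3, 3.7]
opening: 0.0741
grip_force: 2.5
```

```bash
python3 st.py;  python3 - <<'E'
from station import ctrl
import cv2,numpy as np
d=ctrl.get_image('scene'); np.savez('scene4.npz',**d)
cv2.imwrite('pics/s4.png',cv2.resize(d['frame'][120:300,260:470,::-1],None,fx=3.2,fy=3.2))
E
```

```text
t 5.38 box [-0.0442  0.0454] z 0.098 yawerr -0.04 tilt z [-0.  0. -1.] F box [-3.62  2.91] 3.67 open 0.0740508080535567
```

View pics/s4.png

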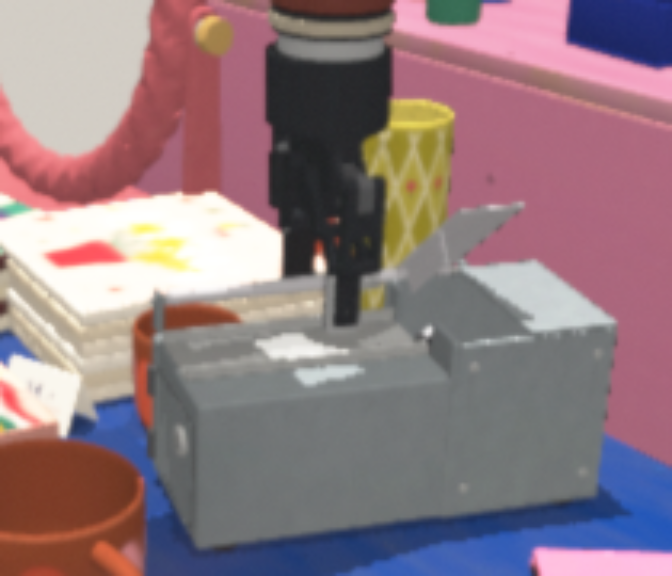

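The case has left the tray floor; a small bright bit shows at (427,332). I'll check whether it is down in the well before letting go.

```bash
python3 - <<'E'
from station import ctrl
from h import *
b=np.load('box.npz');o,yaw=b['o'],float(b['yaw']);R=np.array([[np.cos(yaw),-np.sin(yaw)],[np.sin(yaw),np.cos(yaw)]])
dt=ctrl.get_image('top'); ds=dict(np.load('scene4.npz'))
for d in(dt,ds):
    P=cloud(d);Q=(P[...,:2]-o)@R
    for x in np.arange(-.03,.1,.01):
        m=(abs(Q[...,0]-x)<.005)&(abs(Q[...,1])<.02)&(P[...,2]<.2)
        print(x.round(3),m.sum(),np.percentile(P[...,2][m],[5,50,95]).round(3) if m.sum() else '',end=' | ')
    print()
v=slice(215,232);u=slice(385,400)
P=cloud(ds);q=(P[223:226,392:395].reshape(-1,3)); print(np.c_[(q[:,:2]-o)@R,q[:,2]].round(3))
cv2.imwrite('pics/t4.png',cv2.resize(dt['frame'][130:280,260:400,::-1],None,fx=4,fy=4))
E
```

```text
-0.03 0  | -0.02 0  | -0.01 7 [0.098 0.101 0.101] | 0.0 0  | 0.01 0  | 0.02 0  | 0.03 0  | 0.04 0  | 0.05 0  | 0.06 0  | 0.07 0  | 0.08 14 [0.121 0.123 0.127] | 0.09 31 [0.121 0.124 0.128] | 
-0.03 44 [0.1   0.102 0.167] | -0.02 29 [0.099 0.101 0.101] | -0.01 27 [0.1   0.1   0.101] | 0.0 21 [0.1   0.101 0.102] | 0.01 140 [0.09  0.152 0.173] | 0.02 36 [0.088 0.164 0.179] | 0.03 34 [0.152 0.167 0.178] | 0.04 37 [0.15  0.165 0.179] | 0.05 49 [0.122 0.125 0.177] | 0.06 39 [0.124 0.125 0.126] | 0.07 39 [0.124 0.125 0.126] | 0.08 33 [0.123 0.125 0.125] | 0.09 42 [0.124 0.125 0.126] | 
[[0.019 0.021 0.093]
 [0.021 0.02  0.093]
 [0.021 0.015 0.095]
 [0.019 0.019 0.092]
 [0.02  0.017 0.092]
 [0.02  0.013 0.094]
 [0.018 0.017 0.091]
 [0.017 0.01  0.093]
 [0.017 0.005 0.096]]
```

View pics/t4.png

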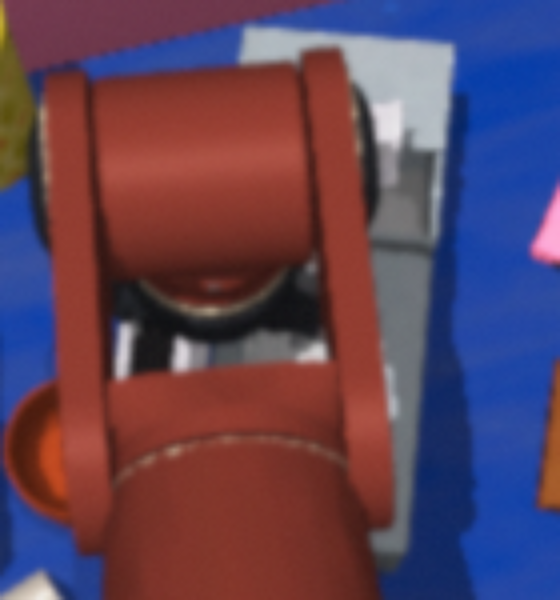

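The arm hides the top view. The scene depth puts the case's upper end at box x≈0.02, z≈0.095, below the tray floor, which fits it lying down the 50° chute. I'll raise the fingers and let the flap shut.

Request:
send_rows --rows '[[7.4, [0.2, 0, -0.6], 0], [7.4, [0.2, 0, -0.8], 0], [7.4, [0.3, 0, -1], 0], [7.4, [0.4, 0, -1], 0], [7.4, [1, 0, -2.5], 0], [7.4, [2, 0, -3], 0], [7.4, [3, 0, -3], 0], [7.4, [4, 0, 0], 0], [7.4, [0, 0, 0], 0], [7.4, [0, 0, 0], 0]]'

```text
t: 6.72
tool_pos: [0.4023, 0.1217, 0.217]
tool_rot: [-0.17, -3.137, 0.001]
contact_force: [0.3, -0.8, 0.5]
opening: 0.0739
grip_force: 0.0
```

```bash
python3 st.py;  python3 - <<'E'
from station import ctrl
from h import *
b=np.load('box.npz');o,yaw=b['o'],float(b['yaw']);R=np.array([[np.cos(yaw),-np.sin(yaw)],[np.sin(yaw),np.cos(yaw)]])
d=ctrl.get_image('scene'); P=cloud(d);Q=(P[...,:2]-o)@R
d0=dict(np.load('scene0.npz'));P0=cloud(d0);Q0=(P0[...,:2]-o)@R
for p,q in((P0,Q0),(P,Q)):
  for y in(-.05,-.02,.01,.04):
    m=(q[...,0]>.012)&(q[...,0]<.045)&(abs(q[...,1]-y)<.01)&(p[...,2]<.3); print(y,np.percentile(p[...,2][m],[10,50,90]).round(4),end=' | ')
  print()
f=d['frame'][120:300,190:470,::-1]
cv2.imwrite('pics/s5.png',cv2.resize(f,None,fx=2.8,fy=2.8))
E
```

```text
t 6.72 box [-0.1551  0.0451] z 0.217 yawerr -0.05 tilt z [-0. -0. -1.] F box [ 0.35 -0.75] 0.55 open 0.07390830427987874
-0.05 [0.0021 0.0755 0.1249] | -0.02 [0.1241 0.1249 0.1258] | 0.01 [0.1243 0.1252 0.1259] | 0.04 [0.0784 0.1177 0.1257] | 
-0.05 [0.0083 0.0727 0.1249] | -0.02 [0.1241 0.125  0.1256] | 0.01 [0.124  0.1248 0.1258] | 0.04 [0.0801 0.1201 0.1254] |
```

View pics/s5.png

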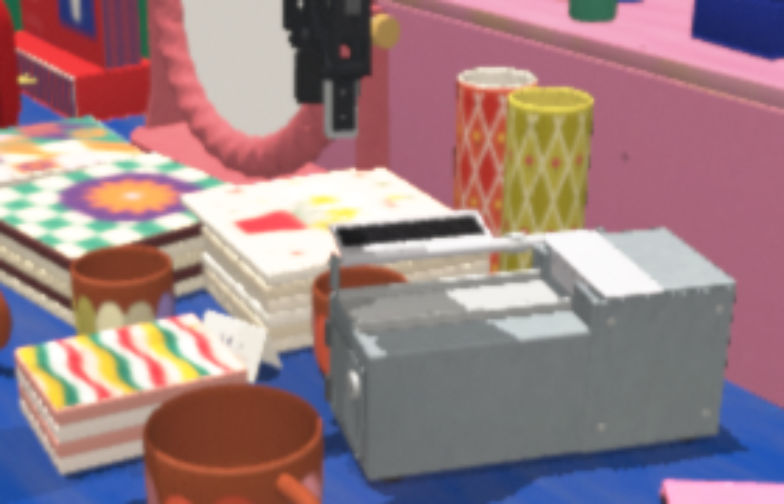

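The tray is empty, the white hood at (605,262) is shut at its starting height, the gripper touches nothing, and the cups and card look unmoved. I'm handing in.

```bash
python3 -c "
from station import ctrl
print(ctrl.finish_job())"
```

```text
the job is handed in; nothing more can be done
None
```

I pushed the coin case in under the held-up flap and it dropped into the box; the flap then sprang shut, the cups and price card looked unmoved, and I handed the job in at about 7 s of the 45 s allowed (no verdict was returned).

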